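Shut the tagged gas cock in the bench service box

ROBOT

A 7-joint arm with a two-finger parallel gripper is mounted at the origin on the work surface. World frame = base frame: x ahead of the robot, y to its left, z up, the work surface at z = 0. Lengths are in m, angles in rad, forces in N, time in s.
With the tool pointing down it reaches from about 0.4 to 0.9 m from the base axis. Payload 5.5 kg.
Tool frame: the origin (TCP) lies at the very end of the fingers, on their centre line; the grasp point (between the pads) lies 19 mm behind it (r.tcp_to_grasp is the distance from the TCP to the grasp point, in m); z points along the fingers, y is the direction in which the jaws open and shut (so a half turn about z gives the same grasp; the last joint's range is limited). The gripper opens to 92 mm and grips with 3 to 60 N. Pads are 19 mm wide; open, the fingers measure 130 mm over their backs; the gripper's body (75 mm by 190 mm) begins 47 mm behind the grasp point.
Start: joints at [1.53, 0.501, -0.427, 1.55, 0.221, 1.138, -0.21], TCP at [0.194, -0.62, 0.227] pointing down, gripper open.
Joint ranges: [-2.88, 2.88], [-0.31, 2.03], [-1.54, 1.56], [0.2, 2.42], [-1.41, 4.55], [0.19, 2.02], [-2.57, 2.57]. Speed limits (rad/s): [2.57, 2.57, 3.14, 3.14, 3.14, 3.14, 3.14].

INTERFACE

Orientations are given as a rotation vector (axis times angle).
In Python, from workcell import r, imaging gives the robot as it stands.
- The arm moves only by the tool jog_arm, never from a script. Its argument "motion" is a list of rows, each a list of 5 numbers: the shift along the tool's x, y, z in mm, then the turn about the tool's z in rad, then the opening in per cent of the stroke, from 0 (shut) to 100 (fully open). A call has 1 to 5 rows; each row shifts and turns the commanded pose from where the row before left it, along the tool's axes as they then stand; what a row does not reach is not made up. A row lasts 1/10 s, in which the tool goes at most 50 mm and 8.59 degrees, less where a joint would pass 70% of its speed; a pose out of reach is approached as far as the arm can. A call is refused whole if a number of a shift passes 50 or a number of a turn 0.15, either way. A call with a gripper value outside its range is refused whole. The fingers move at their own pace and stop on an object; the grip force is fixed at half the most. Time passes only in rows, so rows that do not move let the fingers close. It gives the time, the measured TCP pose, the force and the opening at its end, in the units of the state.
- r.read_state(): the state, without advancing time (a new reading comes with each control period).
- imaging.capture(name): name is "scene" or "top" or "wrist"; returns a dict with "color" (420x560x3 uint8, red, green, blue), "intrinsics" (3x3 intrinsics, pixels), "rvec" (rotation vector, rad) and "tvec" (3), from world to camera coordinates, as OpenCV has them; the wrist camera has in their place "mount" (4x4, takes a point from camera to tool coordinates, whose origin is the TCP and whose axes are the flange's). Camera axes: x right, y down, z forward; pixel columns grow to the right and rows downward; lengths in m; the calibration is good to about 2 mm. A picture is of the moment at which its call begins: read the wrist's pose just before it. There is no depth.
- r.job_done(): hands the job in, once; it reports no verdict.
The state is a dict: "clock": time; "q": joint angles; "qd": joint speeds; "joint_efforts": joint torques, N m; "ee_pos": TCP position; "tool_rot": TCP orientation; "force": force on the tool from outside, world axes, zero at the start; "ft_torque": the same for the moment, N m; "gripper_width": opening from 0.0 (shut) to 1.0 (fully open).
Only numpy, scipy, OpenCV 4.12 (cv2) and the standard library are available. Lean on these libraries where they do the work, as an engineer would, in place of code of your own. Each camera call takes 0.05 s, during which the arm holds its last target.

TASK

On the lab bench is a low gas service box with a loose sliding steel cover over two brass valve handles. Push the cover along its guides to the left (as seen from the robot), all the way to its end stop, and leave it there without lifting it; then push the handle that has a round disc on its end clockwise until it is fully shut, square across its pipe. Leave the plain handle as it is and do not disturb the things standing around the box.

Things in the scene. Friction and masses are not known exactly. Their poses are not given: they have to be found in the camera images.
- box: Fixed grey box, 170 (x) x 492 (y) x 60 mm high, with 10 mm high guide rails along its top edges. Origin: on the bench under the centre of the valve compartment; x away from the robot, y to its left, z up. Compartment open above: x -70..70, y -117..117, floor z 5 mm. From y 117 to 360 closed, flat top at z 60, where the cover slides to. Cover end stops at y -124 and y 352 mm.
- cover: Loose steel cover, 156 (x) x 240 (y) x 5 mm, about 0.6 kg, on the box top between the rails (2 mm play each side), hiding the valves. In its middle a raised hump 110 x 110 mm, 22 mm above the plate, to push against. Origin: centre of its underside (60 mm above the bench); axes as the box. Starts 0 to 30 mm along box y, slides with 2 to 7 N of friction; at the left end stop it is at y 232 mm.
- cover_push (a point): Point at the middle of the hump's upright face that looks to -y of the cover, 11 mm above the plate; pushing here towards +y slides the cover open.
- tagged_lever (a joint): Angle (rad) of the handle with the disc: 0 fully open (handle points to -x of the box, in line with its pipe), grows clockwise as seen from above, 1.571 shut against its stop (handle points to +y of the box). Starts 0 to 0.2. Friction only (about 0.08 N m), stays where it is left.
- tagged_axis (a point): On the upright turning axis of the disc handle, at half the handle's height (50 mm above the bench). Handle: flat brass bar 60 mm long from the axis, 11 wide, 44 to 56 mm above the bench. Under it only the valve body (13 mm radius about the axis) and pipe fittings, top 31 mm above the bench. Valves stand at box x 20, y -60 and y 42 mm; either can be the tagged one.
- tagged_tip (a point): Centre of the round disc (28 mm across, 12 mm thick, same brass) on the handle's end, 50 mm from the turning axis, at half the handle's height.
- plain_lever (a joint): Angle (rad) of the plain handle without a disc, as for the tagged one; it is to stay as it is (start 0 to 0.2).
- plain_axis (a point): On the turning axis of the plain handle, at half its height; same size as the other but without the disc.
- plain_tip (a point): Point on the plain handle 50 mm from its turning axis, at half its height.
- beaker: Bystander: glass beaker, 70 mm across, 90 mm high, behind the closed half of the box; origin at the centre of its underside.
- bottle: Bystander: brown glass bottle, 60 mm across, 130 mm high, beside the right-hand end of the box; origin at the centre of its underside.
- screwdriver: Bystander: orange screwdriver lying on the bench behind the valve end of the box.
- meter: Bystander: yellow hand-held multimeter, 130 x 75 x 32 mm, lying in front of the closed half of the box; origin at the centre of its underside.

How it is judged:
On the way, in this order (a step that is already met when the one before it is completed fails the run):
1. the cover is slid left to its end stop (within 25 mm), the valves uncovered (y of cover in the frame of box above 0.207 m), for 0.2 s.
2. the handle with the disc is pushed shut (value of joint tagged_lever above 1.45 rad), for 0.2 s.
At the end, for the whole second after the job is handed in: The cover lies on the box within 25 mm of its left end stop and at rest, the handle with the disc is shut to within 7 degrees of square across its pipe (1.45 rad or more), and the plain handle is still open (y of cover in the frame of box above 0.207 m and linear speed of cover below 0.02 m/s and value of joint tagged_lever above 1.45 rad and value of joint plain_lever below 0.45 rad and z of cover in the frame of box below 0.066 m); the robot touches nothing.
It fails at once if the cover is lifted or tipped out of its guides (10 mm or 0.12 rad) (z of cover in the frame of box above 0.07 m or angle between cover's own z axis and vertical above 0.12 rad).
It fails at once if the plain handle is moved (more than 15 mm at its end) (distance of plain_tip from where it was at the start of the episode above 0.015 m).
It fails at once if a bystander is disturbed (moved more than 30 mm) (distance of any of beaker, bottle, screwdriver, meter from where it was at the start of the episode above 0.03 m).
It also fails if it takes over 56 s, if anything falls off the work surface, if the arm or the gripper's body presses on something with over 40 N, if the wrist force passes 120 N, or if a joint passes its speed limit or range.

## Working session

There is one attempt and no reset: what is moved stays moved. The work goes in short steps, Python scripts to look and compute and a tool call to move; the robot and the scene stay as the last step left them, time stands still between calls to the robot, and variables do not carry over. Pictures are saved under pics/ and viewed, and the job is handed in when it is done.

Besides the shell and the picture viewer there is one more tool, called as name([rows], argument=value, ...), one row to a line, values as JSON. jog_arm: Moves the arm, as the interface text tells. Its arguments: {"type":"object","properties":{"motion":{"type":"array"}},"required":["motion"]}

```bash
mkdir -p pics; ls; cat > h.py <<'E'
import numpy as np, cv2
from workcell import r, imaging
def cap(n,fn):
    c=imaging.capture(n); cv2.imwrite(f'pics/{fn}.png',c['color'][:,:,::-1])
    np.savez(f'pics/{fn}.npz',**c); return c
def ray(c,uv,z):
    K=np.array(c['intrinsics']);R=cv2.Rodrigues(np.array(c['rvec'],float))[0];t=np.array(c['tvec']).ravel()
    o=-R.T@t; d=R.T@np.linalg.inv(K)@np.array([uv[0],uv[1],1.]); return o+d*(z-o[2])/d[2]
def proj(c,p):
    return cv2.projectPoints(np.array(p,float).reshape(-1,3),np.array(c['rvec'],float),np.array(c['tvec'],float),np.array(c['intrinsics'],float),None)[0].reshape(-1,2)
E
python3 - <<'E'
from h import *
print(r.read_state())
for n in('scene','top'):cap(n,n+'0')
E
```

```text
pics
{'clock': 0.0, 'q': array([ 1.53019819,  0.50182269, -0.42680638,  1.55147315,  0.22080164,
        1.13829753, -0.21031604]), 'qd': array([-1.83554704e-03,  2.62465637e-04,  4.20309744e-04, -3.39384401e-05,
       -5.30929530e-04,  4.37600493e-04, -5.77358301e-04]), 'joint_efforts': array([ 7.82104580e-04, -5.66597593e+01, -5.81616059e+00, -2.79112279e+01,
       -6.87165605e-02,  3.10402061e-02,  2.27003329e-04]), 'ee_pos': array([ 0.19419871, -0.6195657 ,  0.22568584]), 'tool_rot': array([-3.10349936e+00, -4.75169371e-01,  3.63308549e-04]), 'force': array([-0.39320713,  0.48109421,  0.28915613]), 'ft_torque': array([0.04581829, 0.03442057, 0.01503503]), 'gripper_width': 0.9964856025076888}
```

View pics/scene0.png

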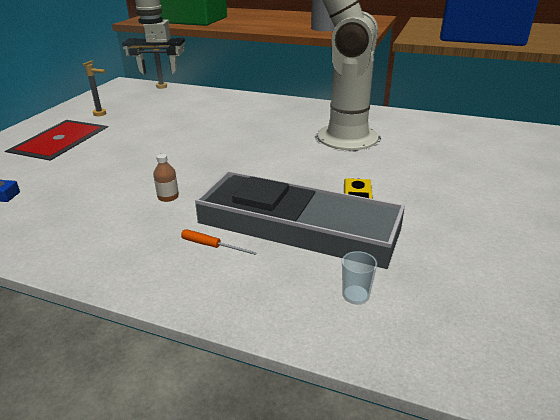

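View pics/top0.png

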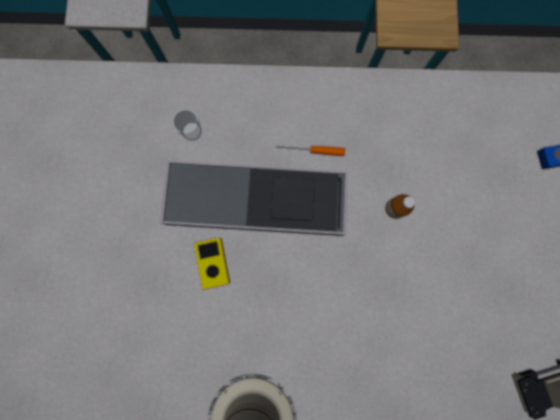

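The scene view shows the dark cover at the right half of the box. In the top view the box corners are near (169,163), (346,172), (343,235) and (163,226), with the hump at about (272–314,178–220) and the bottle at (402,205). Next I'll measure these.

```bash
python3 - <<'E'
from h import *
c=dict(np.load('pics/top0.npz'))
im=c['color'][:,:,::-1]
cv2.imwrite('pics/top0z.png',cv2.resize(im[150:245,150:430],None,fx=2.85,fy=2.85,interpolation=cv2.INTER_CUBIC))
for uv in [(169,163),(346,172),(343,235),(163,226)]: print(uv,ray(c,uv,.07).round(4))
for uv in [(402,205)]: print(ray(c,uv,.1))
E
```

```text
(169, 163) [0.6682 0.2441 0.07  ]
(346, 172) [ 0.6547 -0.2347  0.07  ]
(343, 235) [ 0.4846 -0.2264  0.07  ]
(163, 226) [0.4974 0.2487 0.07  ]
[ 0.56362566 -0.37492701  0.1       ]
```

View pics/top0z.png

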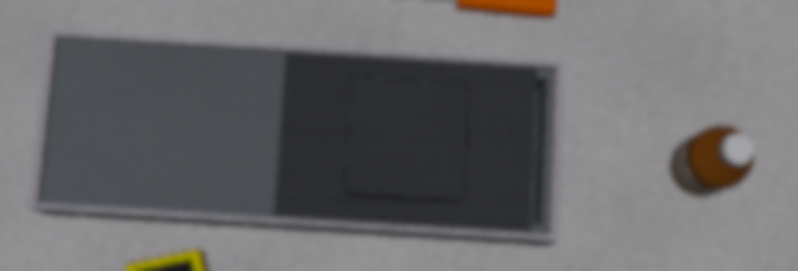

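```bash
python3 - <<'E'
from h import *
c=dict(np.load('pics/top0.npz'))
im=c['color'][:,:,::-1]
g=cv2.cvtColor(im,cv2.COLOR_BGR2GRAY)
print(g[195,155:175],g[200,238:260],g[200,308:352]); print(g[155:172,210],g[222:236,210])
def m(th,z,n):
    k=(g<th).astype(np.uint8); k[:150]=0;k[245:]=0;k[:,:155]=0;k[:,360:]=0;k[236:,:]=0
    k=cv2.morphologyEx(k,cv2.MORPH_OPEN,np.ones((5,5)))
    ct=max(cv2.findContours(k,0,2)[0],key=cv2.contourArea)[:,0].astype(float)
    P=np.array([ray(c,p,z)[:2] for p in ct]).astype(np.float32)
    q=cv2.minAreaRect(P); print(n,th,q); print(cv2.boxPoints(q).round(4).tolist())
m(105,.066,'box'); m(60,.065,'cover')
for U,V in [(467,139),(348,139),(282,140)]:
    z=.065 if U==282 else .087
    print(ray(c,(150+U/2.85,150+V/2.85),z))
E
```

```text
[143 142 142 142 142 142 143 139 132 124 107  85  75  78  79  79  80  81
  80  80] [79 79 79 79 80 80 78 78 76 68 56 48 46 45 45 46 45 44 45 46 45 45] [ 46  46  46  46  44  41  42  44  46  47  47  47  47  46  46  46  46  46
  46  46  46  47  46  46  46  46  46  47  48  54  53  46  53  67  79  90
 107 124 133 138 143 144 142 141]
[140 141 141 143 143 144 142 140 133 117  96  80  76  76  76  76  76] [ 82  93 109 110  93  87 113 134 140 141 141 141 141 140]
box 105 ((0.5778093338012695, 0.010260134935379028), (0.4783399701118469, 0.1711294949054718), 87.81891632080078)
[[0.4832000136375427, -0.22550000250339508], [0.65420001745224, -0.23199999332427979], [0.6723999977111816, 0.2460000067949295], [0.5013999938964844, 0.2524999976158142]]
cover 60 ((0.5781026482582092, -0.09603101015090942), (0.24806316196918488, 0.1523759812116623), 87.73724365234375)
[[0.49709999561309814, -0.21699999272823334], [0.6492999792098999, -0.22300000488758087], [0.6590999960899353, 0.024900000542402267], [0.5069000124931335, 0.030899999663233757]]
[ 0.5767034  -0.14722428  0.087     ]
[ 0.57413521 -0.03750672  0.087     ]
[0.57519361 0.02503916 0.065     ]
```

```bash
cat >> h.py <<'E'
from scipy.spatial.transform import Rotation as Ro
def st(tgt=None,phi=None):
    s=r.read_state(); R=Ro.from_rotvec(s['tool_rot']).as_matrix()
    ph=np.arctan2(R[1,0],R[0,0])
    print('t',round(s['clock'],2),'p',s['ee_pos'].round(4),'phi',ph.round(3),'tilt',R[:,2].round(3),'F',s['force'].round(1),'q',s['q'].round(2),'w',round(float(s['gripper_width']),2))
    if tgt is not None: print('tool mm',(R.T@(np.array(tgt)-s['ee_pos'])*1000).round(1))
    if phi is not None: print('turn',ph-phi)
E
python3 -c "
from h import *
st([.575,-.19,.226],1.535)"
```

```text
t 0.1 p [ 0.1942 -0.6196  0.2258] phi 0.304 tilt [-0.001  0.002 -1.   ] F [-0.3  0.6 -0.5] q [ 1.53  0.5  -0.43  1.55  0.22  1.14 -0.21] w 1.0
tool mm [ 4.919e+02 -2.961e+02  3.000e-01]
turn -1.2312462527457433
```

jog_arm([
  [40, -24, 0, 0, 0],
  [40, -24, 0, 0, 0],
  [40, -24, 0, 0, 0],
  [40, -24, 0, 0, 0],
  [40, -24, 0, 0, 0],
])

```text
clock: 0.6
ee_pos: [0.3501, -0.4442, 0.2264]
tool_rot: [-3.105, -0.475, 0.0]
force: [0.5, -0.0, 0.1]
gripper_width: 0.614
```

```bash
python3 -c "
from h import *
st([.575,-.19,.226],1.535)"
```

```text
t 0.6 p [ 0.3501 -0.4442  0.2264] phi 0.304 tilt [-0.  0. -1.] F [ 0.5 -0.   0.1] q [ 1.27  0.36 -0.52  1.76  0.2   1.07 -0.58] w 0.61
tool mm [ 290.6 -175.3    0.4]
turn -1.2313860019969947
```

jog_arm([
  [42, -25, 0, 0, 0],
  [42, -25, 0, 0, 0],
  [42, -25, 0, 0, 0],
  [42, -25, 0, 0, 0],
  [42, -25, 0, 0, 0],
])

```text
clock: 1.1
ee_pos: [0.5131, -0.2622, 0.2265]
tool_rot: [-3.105, -0.475, 0.001]
force: [0.8, -0.6, 0.3]
gripper_width: 0.177
```

jog_arm([
  [40, -25, 0, 0, 0],
  [40, -25, 0, 0, 0],
  [0, 0, 0, -0.14, 0],
  [0, 0, 0, -0.14, 0],
  [0, 0, 0, -0.14, 0],
])

```text
clock: 1.6
ee_pos: [0.5738, -0.1912, 0.2261]
tool_rot: [-2.933, -1.123, 0.001]
force: [-0.4, -0.3, 0.1]
gripper_width: 0.003
```

jog_arm([
  [0, 0, 0, -0.14, 0],
  [0, 0, 0, -0.14, 0],
  [0, 0, 0, -0.14, 0],
  [0, 0, 0, -0.14, 0],
  [0, 0, 0, -0.14, 0],
])

```text
clock: 2.1
ee_pos: [0.5734, -0.1922, 0.2263]
tool_rot: [-2.372, -2.059, 0.001]
force: [-0.6, -0.3, 0.2]
gripper_width: 0.003
```

```bash
python3 -c "
from h import *
st([.574,-.19,.12],1.535)
cap('scene','s1');cap('top','t1')
s=r.read_state(); w=cap('wrist','w1'); print(w['mount'])"
```

```text
t 2.1 p [ 0.5734 -0.1922  0.2263] phi 1.429 tilt [-0.001  0.    -1.   ] F [-0.6 -0.3  0.2] q [ 0.9   0.52 -0.85  1.66  0.42  1.16 -0.2 ] w 0.0
tool mm [  2.2   0.4 106.3]
turn -0.10551082356257058
[[-8.54017536e-04 -9.62211658e-01 -2.72301296e-01  7.23438072e-02]
 [ 9.99999628e-01 -7.88936852e-04 -3.48485238e-04  2.63975605e-05]
 [ 1.20488031e-04 -2.72301492e-01  9.62211974e-01 -1.57022894e-01]
 [ 0.00000000e+00  0.00000000e+00  0.00000000e+00  1.00000000e+00]]
```

View pics/w1.png

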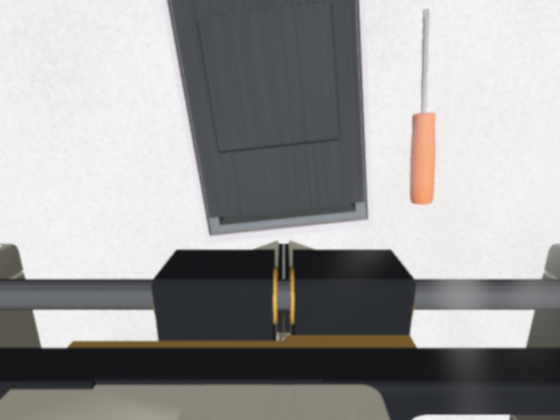

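View pics/s1.png

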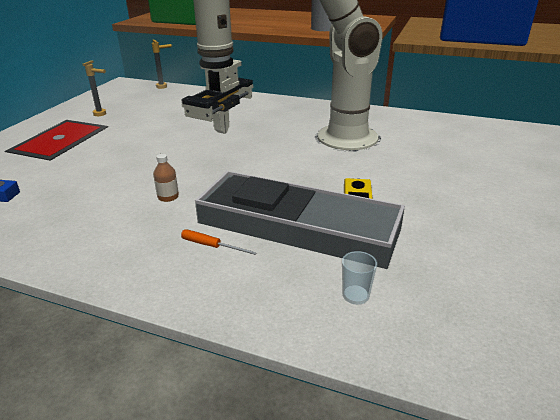

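```bash
cat >> h.py <<'E'
def wext(s,w):
    T=np.eye(4);T[:3,:3]=Ro.from_rotvec(s['tool_rot']).as_matrix();T[:3,3]=s['ee_pos']
    M=T@np.array(w['mount']); Mi=np.linalg.inv(M)
    return dict(intrinsics=w['intrinsics'],rvec=cv2.Rodrigues(Mi[:3,:3])[0].ravel(),tvec=Mi[:3,3])
E
python3 - <<'E'
from h import *
w=dict(np.load('pics/w1.npz')); s=r.read_state(); c=wext(s,w)
print('tcp px',proj(c,s['ee_pos']))
for n,uv,z in [('humpL',(219,152),.087),('humpR',(340,137),.087),('humpfarL',(198,12),.087),('humpfarR',(330,2),.087),('endL',(210,234),.07),('endR',(367,217),.07),('railfarR',(358,0),.07),('stopL',(222,217),.065),('stopR',(355,206),.065)]:
    print(n,ray(c,uv,z).round(4), ray(c,uv,.065).round(4))
E
python3 -c "
import cv2
a=cv2.imread('pics/w1.png');cv2.imwrite('pics/w1z.png',cv2.resize(a[100:270,150:420],None,fx=2.9,fy=2.9,interpolation=2))"
```

```text
tcp px [[283.33776849 258.91397448]]
humpL [ 0.5228 -0.1451  0.087 ] [ 0.5183 -0.1469  0.065 ]
humpR [ 0.6302 -0.1482  0.087 ] [ 0.6336 -0.1503  0.065 ]
humpfarL [ 0.5287 -0.0341  0.087 ] [ 0.5246 -0.0277  0.065 ]
humpfarR [ 0.6333 -0.043   0.087 ] [ 0.6369 -0.0372  0.065 ]
endL [ 0.4938 -0.2253  0.07  ] [ 0.4924 -0.227   0.065 ]
endR [ 0.6511 -0.2311  0.07  ] [ 0.6521 -0.2328  0.065 ]
railfarR [ 0.6594 -0.0405  0.07  ] [ 0.6606 -0.0393  0.065 ]
stopL [ 0.5081 -0.211   0.065 ] [ 0.5081 -0.211   0.065 ]
stopR [ 0.6413 -0.2196  0.065 ] [ 0.6413 -0.2196  0.065 ]
```

View pics/w1z.png

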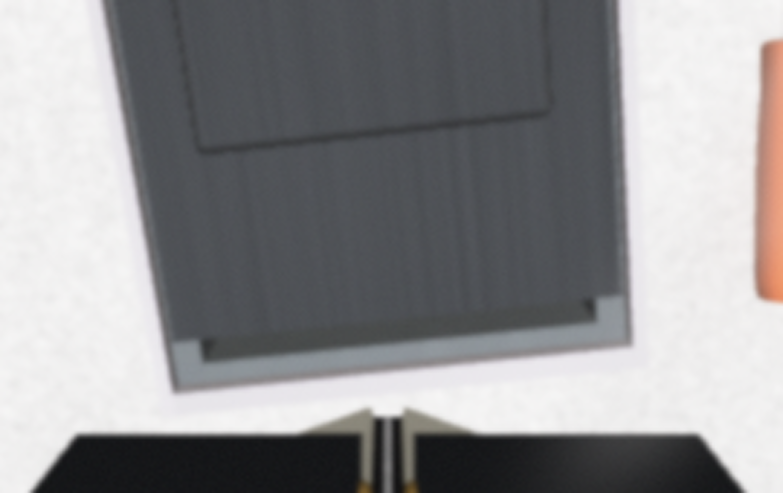

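jog_arm([
  [7, 2, 0, -0.106, 0],
  [0, 0, 45, 0, 0],
  [0, 0, 45, 0, 0],
  [0, 0, 40, 0, 0],
  [0, 0, 0, 0, 0],
])

```text
clock: 2.75
ee_pos: [0.5719, -0.1849, 0.0911]
tool_rot: [-2.263, -2.166, 0.008]
force: [-1.7, 0.7, -0.9]
gripper_width: 0.009
```

```bash
python3 -c "
from h import *
st([.5755,-.165,.074],1.535)"
```

```text
t 2.75 p [ 0.5719 -0.1849  0.0911] phi 1.527 tilt [-0.01   0.003 -1.   ] F [-1.7  0.7 -0.9] q [ 0.83  0.68 -0.77  1.76  0.57  0.95 -0.23] w 0.01
tool mm [20.   2.9 17.1]
turn -0.00827957115866651
```

jog_arm([
  [0, 3, 0, 0, 0],
  [0, 0, 10, 0, 0],
  [0, 0, 9, 0, 0],
  [0, 0, 0, 0, 0],
])

```text
clock: 3.15
ee_pos: [0.5796, -0.1859, 0.0776]
tool_rot: [2.267, 2.175, -0.001]
force: [-0.1, -0.4, 0.5]
gripper_width: 0.005
```

```bash
python3 -c "
from h import *
st([.5755,-.165,.074],1.535)"
```

```text
t 3.15 p [ 0.5796 -0.1859  0.0776] phi 1.529 tilt [-0. -0. -1.] F [-0.1 -0.4  0.5] q [ 0.81  0.71 -0.76  1.76  0.59  0.92 -0.24] w 0.01
tool mm [20.7 -4.9  3.6]
turn -0.005735085902163872
```

jog_arm([
  [8, -3, 3, 0, 0],
  [8, 0, 0, 0, 0],
  [8, 0, 0, 0, 0],
  [8, 0, 0, 0, 0],
  [8, 0, 0, 0, 0],
])

```text
clock: 3.65
ee_pos: [0.5786, -0.1465, 0.0751]
tool_rot: [2.266, 2.173, -0.002]
force: [0.1, -5.1, 0.7]
gripper_width: 0.006
```

jog_arm([
  [10, 0, 0, 0, 0],
  [10, 0, 0, 0, 0],
  [10, 0, 0, 0, 0],
  [10, 0, 0, 0, 0],
  [10, 0, 0, 0, 0],
])

```text
clock: 4.15
ee_pos: [0.5807, -0.0962, 0.0751]
tool_rot: [2.266, 2.173, -0.001]
force: [-0.5, -5.5, 2.5]
gripper_width: 0.003
```

```bash
python3 -c "
from h import *
st([.5775+.036*.08,-.105,.074],1.535)
cap('scene','s2')"
```

```text
t 4.15 p [ 0.5807 -0.0962  0.0751] phi 1.529 tilt [ 0.    -0.002 -1.   ] F [-0.5 -5.5  2.5] q [ 0.68  0.68 -0.76  1.81  0.6   0.89 -0.4 ] w 0.0
tool mm [-8.8  0.   1.1]
turn -0.006062943381541119
```

View pics/s2.png

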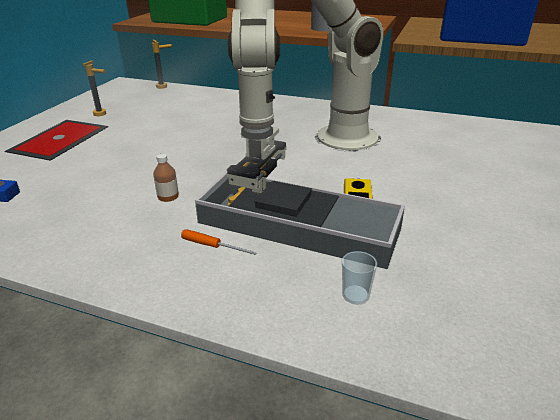

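The cover is sliding at about 5 N, and the brass is now visible at (235,195). I'll keep pushing.

jog_arm([
  [12, 0, 0, 0, 0],
  [12, 0, 0, 0, 0],
  [12, 0, 0, 0, 0],
  [12, 0, 0, 0, 0],
  [12, 0, 0, 0, 0],
])

```text
clock: 4.7
ee_pos: [0.5832, -0.0368, 0.0751]
tool_rot: [2.267, 2.173, -0.002]
force: [-0.7, -5.8, 3.7]
gripper_width: 0.009
```

jog_arm([
  [12, 0, 0, 0, 0],
  [12, 0, 0, 0, 0],
  [12, 0, 0, 0, 0],
  [10, 0, 0, 0, 0],
  [8, 0, 0, 0, 0],
])

```text
clock: 5.2
ee_pos: [0.5853, 0.0176, 0.0751]
tool_rot: [2.266, 2.174, -0.002]
force: [0.0, -6.9, 4.0]
gripper_width: 0.001
```

```bash
python3 -c "
from h import *
st()
cap('top','t3')
a=cv2.imread('pics/t3.png');cv2.imwrite('pics/t3z.png',cv2.resize(a[150:245,150:430],None,fx=2.85,fy=2.85,interpolation=2))"
```

```text
t 5.2 p [0.5853 0.0176 0.0751] phi 1.529 tilt [ 0.    -0.002 -1.   ] F [ 0.  -6.9  4. ] q [ 0.49  0.68 -0.77  1.82  0.6   0.89 -0.6 ] w 0.0
```

View pics/t3z.png

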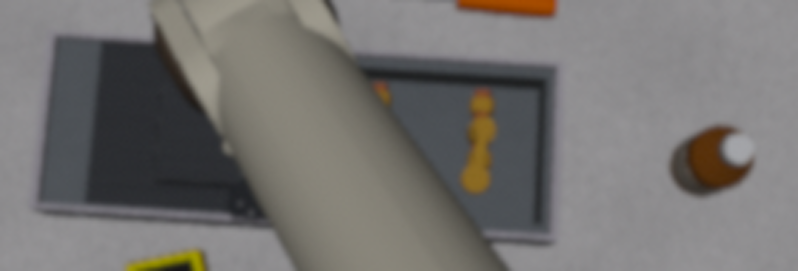

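The right-hand valve seems to carry the disc, at zoom (475,178). The cover's left edge is at zoom 95, so it has roughly 40 mm left to go.

jog_arm([
  [8, 0, 0, 0, 0],
  [8, 0, 0, 0, 0],
  [7, 0, 0, 0, 0],
  [5, 0, 0, 0, 0],
  [4, 0, 0, 0, 0],
])

```text
clock: 5.75
ee_pos: [0.5865, 0.0488, 0.0749]
tool_rot: [2.266, 2.173, -0.003]
force: [-0.4, -7.7, 4.6]
gripper_width: 0.004
```

jog_arm([
  [3, 0, 0, 0, 0],
  [2, 0, 0, 0, 0],
])

```text
clock: 5.95
ee_pos: [0.5868, 0.0536, 0.0749]
tool_rot: [2.267, 2.173, -0.003]
force: [-0.6, -6.4, 4.5]
gripper_width: 0.007
```

jog_arm([
  [2, 0, 0, 0, 0],
  [2, 0, 0, 0, 0],
])

```text
clock: 6.15
ee_pos: [0.587, 0.0571, 0.075]
tool_rot: [2.267, 2.172, -0.004]
force: [-0.2, -7.4, 5.0]
gripper_width: 0.002
```

jog_arm([
  [2, 0, 0, 0, 0],
  [2, 0, 0, 0, 0],
  [1, 0, 0, 0, 0],
])

```text
clock: 6.45
ee_pos: [0.5871, 0.0602, 0.075]
tool_rot: [2.267, 2.17, -0.007]
force: [-1.8, -12.3, 7.5]
gripper_width: 0.002
```

jog_arm([
  [2, 0, 0, 0, 0],
  [2, 0, 0, 0, 0],
])

```text
clock: 6.65
ee_pos: [0.5871, 0.0602, 0.075]
tool_rot: [2.267, 2.165, -0.015]
force: [-3.1, -20.7, 13.4]
gripper_width: 0.007
```

jog_arm([
  [1, 0, 0, 0, 0],
  [1, 0, 0, 0, 0],
])

```text
clock: 6.85
ee_pos: [0.5871, 0.0602, 0.075]
tool_rot: [2.268, 2.163, -0.018]
force: [-3.2, -22.8, 13.5]
gripper_width: 0.007
```

jog_arm([
  [-12, 0, 0, 0, 0],
  [-8, 0, -15, 0, 0],
  [0, 0, -40, 0, 0],
  [-40, 0, -40, 0, 0],
  [-45, 0, -20, 0, 0],
])

```text
clock: 7.35
ee_pos: [0.5847, -0.0251, 0.1893]
tool_rot: [2.257, 2.184, 0.01]
force: [1.1, -1.0, -0.1]
gripper_width: 0.005
```

jog_arm([
  [-45, 0, 0, 0, 0],
  [-45, 0, 0, 0, 0],
  [-45, 0, 0, 0, 0],
  [-40, 0, 0, 0, 0],
  [0, 0, 0, 0, 0],
])

```text
clock: 7.85
ee_pos: [0.5751, -0.2122, 0.1851]
tool_rot: [2.276, 2.164, -0.002]
force: [0.4, -1.5, -0.9]
gripper_width: 0.006
```

```bash
python3 -c "
from h import *
st()
import pickle
s=r.read_state(); pickle.dump(s,open('pics/w4s.pkl','wb')); cap('wrist','w4')
cap('top','t4')
a=cv2.imread('pics/t4.png');cv2.imwrite('pics/t4z.png',cv2.resize(a[150:245,150:430],None,fx=2.85,fy=2.85,interpolation=2))"
```

```text
t 7.85 p [ 0.5751 -0.2122  0.1851] phi 1.521 tilt [-0.    -0.002 -1.   ] F [ 0.4 -1.5 -0.9] q [ 0.91  0.58 -0.83  1.68  0.48  1.1  -0.12] w 0.01
```

View pics/t4z.png

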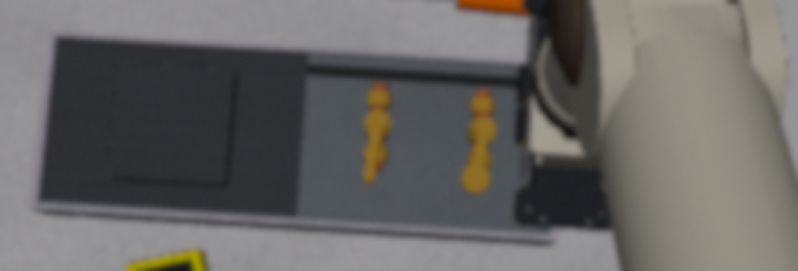

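View pics/w4.png

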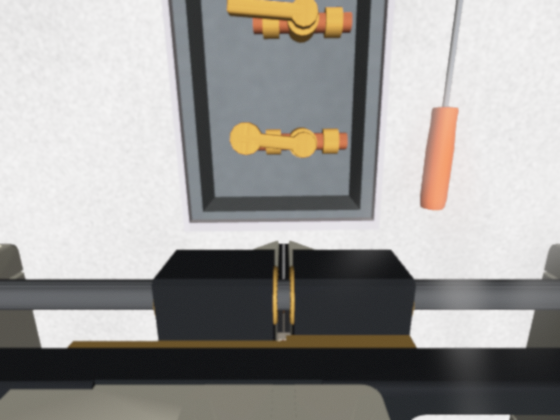

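The disc handle is the right-hand one, with its disc at (245,138) and axis at (304,143). The plain handle's axis is at about (302,12) and its end at (230,7). The cover sits at the left end.

```bash
python3 - <<'E'
from h import *
import pickle
w=dict(np.load('pics/w4.npz')); s=pickle.load(open('pics/w4s.pkl','rb')); c=wext(s,w)
R={}
for n,uv,z in [('disc',(245,138),.056),('axis',(304,143),.056),('paxis',(302,12),.056),('ptip',(230,7),.056),('endL',(190,221),.07),('endR',(373,219),.07),('inL',(214,196),.06),('inR',(350,194),.06)]:
    R[n]=ray(c,uv,z); print(n,R[n].round(4))
print(np.linalg.norm(R['disc']-R['axis']))
t=dict(np.load('pics/t4.npz'))
for n,U,V in [('disc',475,178),('axis',482,129),('paxis',376,124),('ptip',369,178)]: print(n,ray(t,(150+U/2.85,150+V/2.85),.056).round(4))
E
python3 -c "
from h import *
st()"
```

```text
disc [ 0.5452 -0.159   0.056 ]
axis [ 0.5949 -0.1658  0.056 ]
paxis [ 0.5968 -0.0666  0.056 ]
ptip [ 0.5419 -0.0604  0.056 ]
endL [ 0.4937 -0.2257  0.07  ]
endR [ 0.6513 -0.232   0.07  ]
inL [ 0.5145 -0.2071  0.06  ]
inR [ 0.6333 -0.2113  0.06  ]
0.05014392093717953
disc [ 0.5445 -0.1577  0.056 ]
axis [ 0.5916 -0.1639  0.056 ]
paxis [ 0.5941 -0.063   0.056 ]
ptip [ 0.5422 -0.0576  0.056 ]
t 7.95 p [ 0.5761 -0.2047  0.1855] phi 1.528 tilt [ 0.001  0.002 -1.   ] F [-0.1  1.4  0.8] q [ 0.9   0.58 -0.84  1.68  0.47  1.09 -0.12] w 0.0
```

jog_arm([
  [14, -29, 0, 0, 0],
  [0, 0, 40, 0, 0],
  [0, 0, 30, 0, 0],
  [0, 0, 0, 0, 0],
  [0, 0, 0, 0, 0],
])

```text
clock: 8.45
ee_pos: [0.5482, -0.1872, 0.1158]
tool_rot: [-2.262, -2.178, -0.002]
force: [-0.0, 1.1, 0.9]
gripper_width: 0.002
```

```bash
python3 -c "
from h import *
st([.547,-.19,.042],1.535)"
```

```text
t 8.45 p [ 0.5482 -0.1872  0.1158] phi 1.533 tilt [ 0.     0.002 -1.   ] F [-0.   1.1  0.9] q [ 0.88  0.61 -0.8   1.81  0.53  0.94 -0.19] w 0.0
tool mm [-3.  -1.1 73.8]
turn -0.002061314375519263
```

jog_arm([
  [-3, -1, 25, 0, 0],
  [0, 0, 20, 0, 0],
  [0, 0, 15, 0, 0],
  [0, 0, 8, 0, 0],
  [0, 0, 0, 0, 0],
])

```text
clock: 8.95
ee_pos: [0.5466, -0.1921, 0.047]
tool_rot: [-2.265, -2.176, -0.0]
force: [-0.5, 0.8, 1.3]
gripper_width: 0.003
```

```bash
python3 -c "
from h import *
st([.547,-.19,.042],1.535)
cap('scene','s5');cap('wrist','w5')
a=cv2.imread('pics/s5.png');cv2.imwrite('pics/s5z.png',cv2.resize(a[130:270,150:410],None,fx=3,fy=3,interpolation=2))"
```

```text
t 8.95 p [ 0.5466 -0.1921  0.047 ] phi 1.53 tilt [-0.     0.001 -1.   ] F [-0.5  0.8  1.3] q [ 0.84  0.7  -0.73  1.85  0.62  0.83 -0.25] w 0.0
tool mm [2.1 0.3 5. ]
turn -0.004617061967464586
```

View pics/s5z.png

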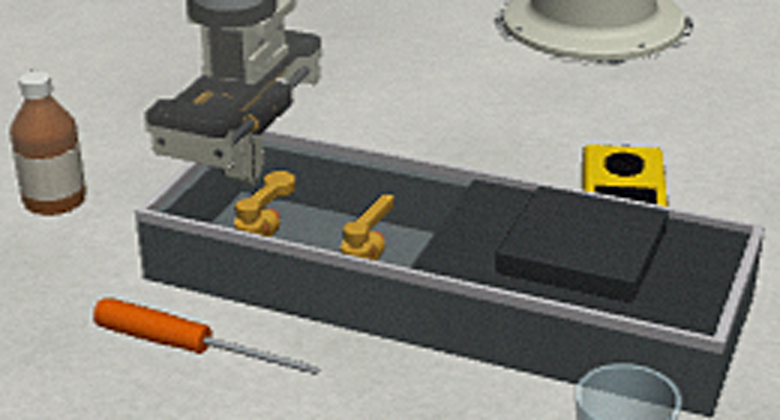

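View pics/w5.png

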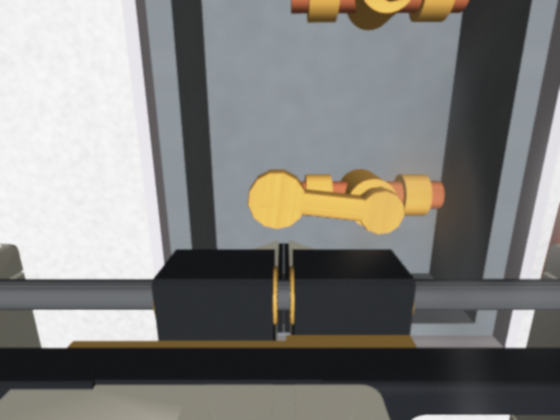

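The finger is inside the compartment on the -y side of the disc, which shows at (277,199) in the wrist view. The plain handle is clear of it. Next I'll push along the arc.

jog_arm([
  [4, 0, 4, 0, 0],
  [4, -2, 0, 0.1, 0],
  [4.6, -2.1, 0, 0.1, 0],
  [4.6, -2.1, 0, 0.1, 0],
  [4.6, -2.1, 0, 0.1, 0],
])

```text
clock: 9.55
ee_pos: [0.5418, -0.1703, 0.0434]
tool_rot: [2.657, 1.675, -0.001]
force: [-0.1, -2.2, -1.0]
gripper_width: 0.004
```

```bash
cat >> h.py <<'E'
def arc():
    s=r.read_state(); R=Ro.from_rotvec(s['tool_rot']).as_matrix()
    v=R.T@(np.array([.593,-.1645,0])-s['ee_pos'])*1000
    ph=np.arctan2(R[1,0],R[0,0]); print('d,r',v[:2].round(1),'tool theta',round(np.pi/2-.036-ph,3))
E
python3 -c "
from h import *
st();arc();cap('wrist','w6')"
```

```text
t 9.55 p [ 0.5418 -0.1703  0.0434] phi 1.125 tilt [ 0.    -0.001 -1.   ] F [-0.1 -2.2 -1. ] q [ 0.74  0.66 -0.63  1.88  0.54  0.78 -0.64] w 0.0
d,r [27.3 43.7] tool theta 0.41
```

View pics/w6.png

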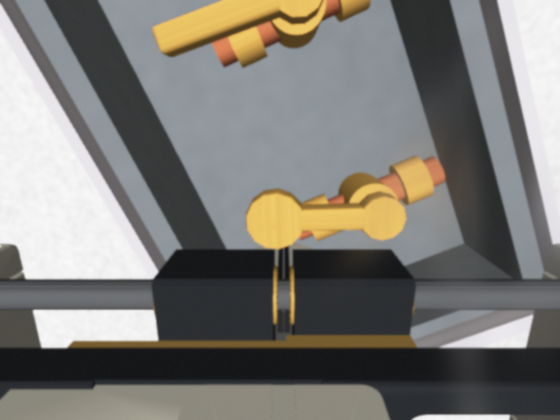

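jog_arm([
  [5.5, -2.9, 0, 0.12, 0],
  [5.5, -2.9, 0, 0.12, 0],
  [5.5, -2.9, 0, 0.12, 0],
  [5.5, -2.9, 0, 0.12, 0],
  [5.5, -2.9, 0, 0.12, 0],
])

```text
clock: 10.1
ee_pos: [0.5481, -0.1401, 0.0435]
tool_rot: [3.032, 0.817, 0.0]
force: [-0.3, -1.9, 0.1]
gripper_width: 0.004
```

```bash
python3 -c "
from h import *
st();arc();cap('wrist','w7')"
```

```text
t 10.1 p [ 0.5481 -0.1401  0.0435] phi 0.527 tilt [ 0.    -0.001 -1.   ] F [-0.3 -1.9  0.1] q [ 0.59  0.62 -0.5   1.89  0.42  0.74 -1.19] w 0.0
d,r [26.6 43.6] tool theta 1.008
```

View pics/w7.png

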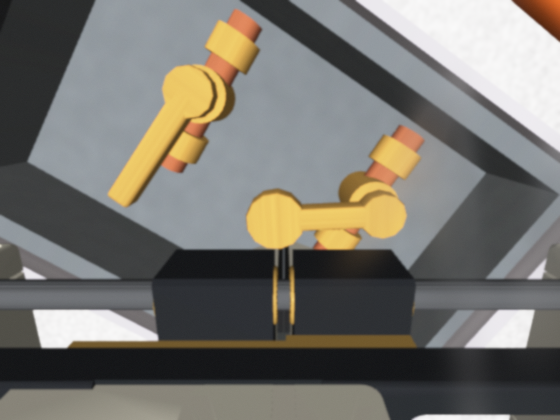

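jog_arm([
  [5.5, -2.9, 0, 0.12, 0],
  [5.5, -2.9, 0, 0.12, 0],
  [5.5, -2.9, 0, 0.12, 0],
  [5.5, -2.9, 0, 0.12, 0],
])

```text
clock: 10.55
ee_pos: [0.5642, -0.1215, 0.0433]
tool_rot: [3.14, 0.077, -0.001]
force: [-1.2, -1.3, 0.6]
gripper_width: 0.003
```

jog_arm([
  [3.5, -1.8, 0, 0.08, 0],
  [0, 0, 0, 0, 0],
])

```text
clock: 10.75
ee_pos: [0.5683, -0.1187, 0.0433]
tool_rot: [-3.141, 0.042, -0.001]
force: [0.6, 1.0, 0.4]
gripper_width: 0.006
```

```bash
python3 -c "
from h import *
st();arc();cap('wrist','w8')"
```

```text
t 10.75 p [ 0.5683 -0.1187  0.0433] phi -0.026 tilt [ 0.  0. -1.] F [0.6 1.  0.4] q [ 0.44  0.61 -0.36  1.85  0.31  0.73 -1.69] w 0.01
d,r [25.9 45.1] tool theta 1.561
```

View pics/w8.png

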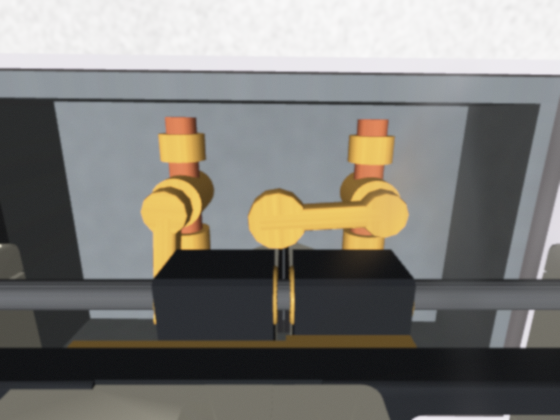

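Nearly shut, but I've felt no stop force yet, so I'll push on gently.

jog_arm([
  [2, 0, 0, 0, 0],
  [2, 0, 0, 0, 0],
  [0, 0, 0, 0, 0],
])

```text
clock: 11.1
ee_pos: [0.5716, -0.119, 0.0429]
tool_rot: [-3.14, 0.045, 0.001]
force: [-1.6, 1.0, -0.6]
gripper_width: 0.004
```

jog_arm([
  [2, 0, 0, 0, 0],
  [1, 0, 0, 0, 0],
  [0, 0, 0, 0, 0],
])

```text
clock: 11.4
ee_pos: [0.572, -0.1191, 0.0426]
tool_rot: [-3.141, 0.046, 0.009]
force: [-9.1, 2.8, 6.9]
gripper_width: 0.004
```

Stop felt: it is blocked at x 0.572 with about 9 N. Now I'll back off, lift and check.

jog_arm([
  [-8, 0, 0, 0, 0],
  [-6, 0, -10, 0, 0],
  [0, 0, -40, 0, 0],
  [-20, 0, -45, 0, 0],
  [-45, 0, -20, 0, 0],
])

```text
clock: 11.9
ee_pos: [0.5014, -0.1177, 0.1632]
tool_rot: [3.14, -0.046, 0.018]
force: [1.0, -0.6, 2.0]
gripper_width: 0.004
```

jog_arm([
  [-35, 0, 0, 0, 0],
  [-20, 0, 0, 0, 0],
  [0, 0, 0, 0, 0],
  [0, 0, 0, 0, 0],
  [0, 0, 0, 0, 0],
])

```text
clock: 12.4
ee_pos: [0.4426, -0.1158, 0.1588]
tool_rot: [3.141, -0.047, 0.004]
force: [0.2, -0.8, -0.3]
gripper_width: 0.003
```

```bash
python3 -c "
from h import *
import pickle
st();s=r.read_state();pickle.dump(s,open('pics/w9s.pkl','wb'));cap('wrist','w9');cap('scene','s9')"
```

```text
t 12.4 p [ 0.4426 -0.1158  0.1588] phi -0.03 tilt [ 0.002 -0.    -1.   ] F [ 0.2 -0.8 -0.3] q [ 0.6   0.25 -0.46  2.08  0.14  0.84 -1.54] w 0.0
```

View pics/w9.png

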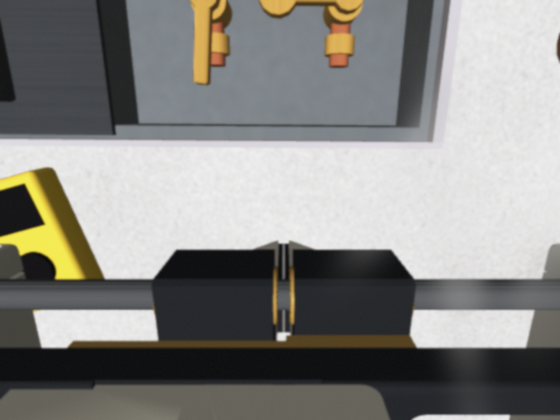

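View pics/s9.png

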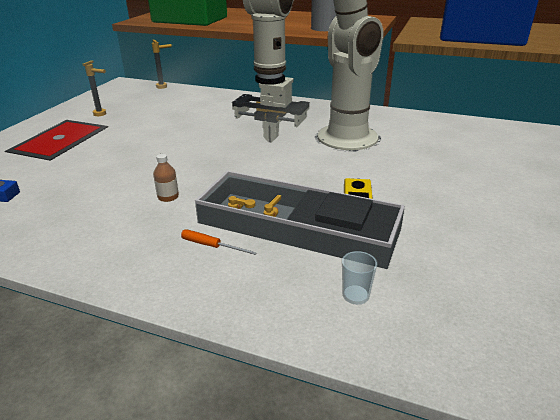

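The wrist view shows the handles at its top edge, with the disc at about (278,2). I'll shift forward to see both and measure the shut angle.

jog_arm([
  [20, 0, -25, 0, 0],
  [20, 0, -25, 0, 0],
  [0, 0, 0, 0, 0],
  [0, 0, 0, 0, 0],
  [0, 0, 0, 0, 0],
])

```text
clock: 13.0
ee_pos: [0.4799, -0.1165, 0.2069]
tool_rot: [-3.141, 0.047, 0.004]
force: [-0.8, 0.5, 0.3]
gripper_width: 0.006
```

```bash
python3 -c "
from h import *
import pickle
st();s=r.read_state();pickle.dump(s,open('pics/w10s.pkl','wb'));cap('wrist','w10');cap('top','t10')"
```

```text
t 13.0 p [ 0.4799 -0.1165  0.2069] phi -0.03 tilt [-0.002  0.001 -1.   ] F [-0.8  0.5  0.3] q [ 0.59  0.25 -0.46  1.95  0.13  0.97 -1.54] w 0.01
```

View pics/w10.png

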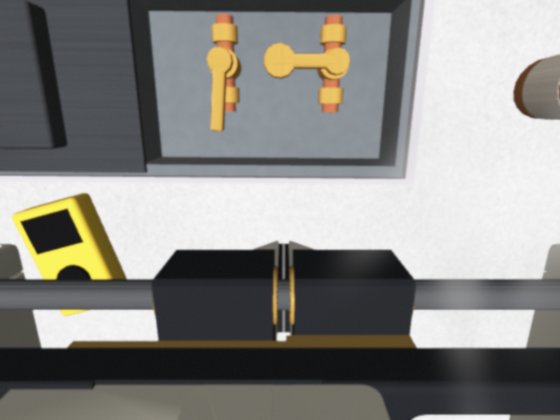

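View pics/t10.png

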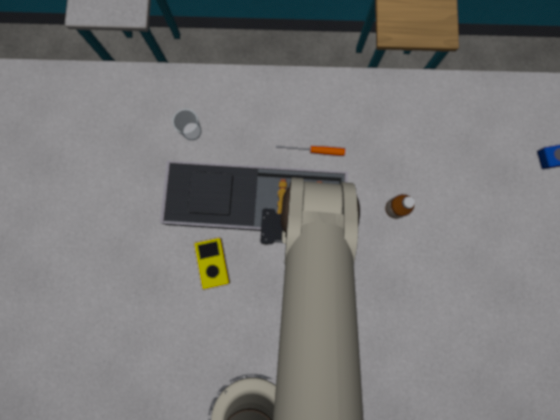

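```bash
python3 - <<'E'
from h import *
import pickle
w=dict(np.load('pics/w10.npz')); s=pickle.load(open('pics/w10s.pkl','rb')); c=wext(s,w)
f=lambda u,v,z=.056: ray(c,(u,v),z)[:2]
ang=lambda a,b: np.arctan2(*(b-a)[::-1])
h=ang(f(338,62),f(280,60)); 
rail=ang(f(404,177,.07),f(0,170,.07)); pipe=ang(f(330,108,.02),f(334,16,.02))
print('handle',h,'rail(y dir)',rail,'pipe x',pipe,'theta via rail',np.pi/2+rail-h, 'via pipe',np.pi+pipe-h)
pl=ang(f(219,60),f(217,128)); print('plain theta',(np.pi/2+rail-pl+np.pi)%(2*np.pi)-np.pi)
print(f(338,62),f(280,60))
E
```

```text
handle 1.5081303656134502 rail(y dir) 1.522511605909535 pipe x -0.03750658975528458 theta via rail 1.5851775670909811 via pipe 1.5959556982210583
plain theta 0.06723140621047019
[ 0.5930417  -0.16781596] [ 0.59615625 -0.11818025]
```

Measured angles: disc handle about 1.58 rad (against its stop), plain handle about 0.07 rad. The cover and the bystanders look right and the arm is clear, so I'm handing in.

```bash
python3 -c "
from h import *
print(r.job_done()); st()"
```

```text
the job is handed in; nothing more can be done
None
the job is handed in; nothing more can be done
```

The cover is at its left end stop, the disc handle is shut, and I've handed the job in (arm clear, last reading 13.0 s of the 56 s allowed). The hand-in gives no verdict.

- **Cover:** I pushed it along its guides by the hump with closed fingers. It slid at about 5 to 8 N until it stopped dead at the end stop, where the push rose to about 23 N.
- **Disc handle:** It was the right-hand one. I swept it clockwise until it stopped moving at about 9 N. The last wrist picture gives 1.585 rad measured against the rail and 1.596 rad against the pipe. The two differ slightly from the nominal 1.571 rad, which is within measuring error.
- **Plain handle:** It reads about 0.07 rad, still open.
- **Bystanders:** In the last pictures the beaker, bottle, screwdriver and meter look unmoved. I judged this by eye and did not measure it.

One reading disagreed: the box measured about 478 mm long in the top view instead of 492 mm. Because of this I relied on contact force, not a calculated distance, to find both stops.

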